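# Put the impact sockets back from the carry rail into their storage cups

## Robot

A 6-joint arm with a two-finger parallel gripper is mounted at the origin on the work surface. World frame = base frame: x ahead of the robot, y to its left, z up, the work surface at z = 0. Lengths are in mm, angles in rad, forces in N, time in s.
With the tool pointing down it reaches from about 250 to 775 mm from the base axis. Payload 4 kg.
Tool frame: the origin (TCP) lies on the centre line of the jaws, within the pads' length; the fingertips stand 25 mm ahead of it and the grasp point (between the pads) lies 6 mm ahead of it; z points along the fingers, y is the line along which they close (so a half turn about z gives the same grasp; the last joint's range is limited). The gripper opens to 85 mm and grips with 20 to 120 N. Pads are 22 mm wide; open, the fingers measure 114 mm over their backs; the gripper's body (76 mm by 85 mm) begins 54 mm behind the grasp point. The pads swing forward as they close: fully open they stand 13 mm farther back than shut.
Start: joints at [1.199, 0.087, 1.371, -0, 1.684, -0.103], TCP at [146.074, 530.262, 256.341] pointing down, gripper open.
Joint ranges: [-3.1, 3.1], [-0.76, 2.03], [0.27, 2.55], [-1.08, 4.22], [0.17, 2.65], [-2.57, 2.57]. Speed limits (rad/s): [2.79, 2.79, 3.14, 3.14, 3.14, 3.14].

## Interface

Orientations are given as a unit quaternion [x, y, z, w].
In Python, from plant import ctrl, read_camera, hand_in gives the robot as it stands. The module is installed in compiled form; this text tells all that it offers.
- The arm moves only by the tool jog_arm, never from a script. Its argument "commands" is a list of rows, each an object with "translation": the shift along the world's x, y, z in units of 50 mm (1.0 is 50 mm), a list of three; "twist": the turn about the world's z in rad. A call has 1 to 8 rows; each row shifts and turns the commanded pose from where the row before left it; what a row does not reach is not made up. A row lasts 1/10 s, in which the tool goes at most 50 mm and 8.59 degrees, less where a joint would pass 70% of its speed; a pose out of reach is approached as far as the arm can. A call is refused whole if a number of a shift passes 1 or a number of a turn 0.15, either way. A call with a gripper value outside its range is refused whole. "gripper" is the finger opening in mm, from 0 to 85.4, set as the call begins (left out, the last holds). The fingers move at their own pace and stop on an object; the grip force is fixed at half the most. Time passes only in rows, so rows that do not move let the fingers close. It gives the time, the measured TCP pose, the force, the opening and the grip force at its end, in the units of the state.
- ctrl.observe(): the state, without advancing time (a new reading comes with each control period).
- read_camera(name): name is "scene" or "top"; returns a dict with "image" (384x512x3 uint8, red, green, blue), "camera_matrix" (3x3 intrinsics, pixels), "eye" and "rotation" of the camera in the world. Camera axes: x right, y down, z forward; pixel columns grow to the right and rows downward; lengths in mm; the calibration is good to about 2 mm. A picture is of the moment at which its call begins. There is no depth.
- hand_in(): hands the job in; it is judged then, once.
The state is a dict: "time_s": time; "qpos": joint angles; "qvel": joint speeds; "effort": joint torques, N m; "tcp_pos": TCP position; "ee_rot": TCP orientation; "contact_force": force on the tool from outside, world axes, zero at the start; "torque": the same for the moment, N m; "grip_width": opening from 0.0 (shut) to 1.0 (fully open); "grasp_force": force on a finger pad.
Only numpy, scipy, OpenCV 4.12 (cv2) and the standard library are available. Lean on these libraries where they do the work, as an engineer would, in place of code of your own. Each camera call takes 0.05 s, during which the arm holds its last target. There are 200 camera calls.

## Task

Take the four impact sockets off the carry rail one by one and lower each, hexagon opening up, into the storage cup of its own size - smallest socket in the smallest cup, and so on up to the largest - so that every socket stands upright on the floor of its cup. Do not drop or throw them, and leave the ratchet and the bolt where they are.

Things in the scene. Friction and masses are not known exactly. Their poses are not given: they have to be found in the camera images.
- socket_15: The smallest of four black impact sockets: outer diameter 24 mm, height 40 mm, 15 mm hexagon opening on top; upright on the carry rail, underside 14 mm above the bench. Origin: centre of its underside; z along its axis. Each stands on its own square stud, 11 mm wide and 12 mm high, inside its 15 mm drive hole: lift straight up.
- socket_21: The second smallest of four black impact sockets: outer diameter 32 mm, height 44 mm, 21 mm hexagon opening on top; upright on the carry rail, underside 14 mm above the bench. Origin: centre of its underside; z along its axis. The fixed aluminium carry rail is 336 x 42 mm with 18 mm high ends; its four stations, 75 mm apart, hold the sockets in any order.
- socket_27: The second largest of four black impact sockets: outer diameter 40 mm, height 48 mm, 27 mm hexagon opening on top; upright on the carry rail, underside 14 mm above the bench. Origin: centre of its underside; z along its axis. The rail lies on one side of the bench, the carrier on the other (either way); both rows run roughly away from the robot.
- socket_34: The largest of four black impact sockets: outer diameter 48 mm, height 54 mm, 34 mm hexagon opening on top; upright on the carry rail, underside 14 mm above the bench. Origin: centre of its underside; z along its axis. Sockets weigh 0.06 to 0.52 kg, growing with size.
- cup_15: The smallest of four grey cups of the storage carrier, for the 24 mm socket: round recess 32 mm across, 15 mm deep, mouth flared to 39 mm; 66 mm square base. Fixed. Origin: centre of its underside, 15 mm above the bench; z up; floor 5 mm, rim 20 mm above the origin. The row runs along x, 75 mm apart, any order.
- cup_21: The second smallest of four grey cups of the storage carrier, for the 32 mm socket: round recess 40 mm across, 15 mm deep, mouth flared to 47 mm; 66 mm square base. Fixed. Origin: centre of its underside, 15 mm above the bench; z up; floor 5 mm, rim 20 mm above the origin. The carrier is a fixed steel frame 330 x 86 mm, its ends 22 mm high.
- cup_27: The second largest of four grey cups of the storage carrier, for the 40 mm socket: round recess 48 mm across, 15 mm deep, mouth flared to 55 mm; 66 mm square base. Fixed. Origin: centre of its underside, 15 mm above the bench; z up; floor 5 mm, rim 20 mm above the origin. A larger socket does not enter a smaller cup.
- cup_34: The largest of four grey cups of the storage carrier, for the 48 mm socket: round recess 56 mm across, 15 mm deep, mouth flared to 63 mm; 66 mm square base. Fixed. Origin: centre of its underside, 15 mm above the bench; z up; floor 5 mm, rim 20 mm above the origin.
- ratchet: Bystander: steel ratchet handle lying on the bench between the two racks, pointing away from the robot, 254 mm long, black grip, head 38 mm across and 40 mm high. Origin: near the middle of its length, at its underside; the head's axis is 120 mm from it; x along it towards the head.
- bolt: Bystander: loose big hexagon bolt standing on its head beyond the head of the ratchet, head 35 mm across and 12 mm high, 72 mm high in all. Origin: centre of its underside. (A blue-labelled tin, 66 mm across, 85 mm high, stands farther on, its centre 0.80 to 0.84 m ahead of the robot.)
Not all that is in view belongs to the job. Leave any green look-alike of the socket_27 alone.

How it is judged:
By the outcome, as a careful person would: the job done as asked, in the order asked, and still so for the second after the job is handed in, with the robot touching nothing.
It also fails if it takes over 123 s, if anything falls off the work surface, if the arm or the gripper's body presses on something with over 40 N, if the wrist force passes 120 N, or if a joint passes its speed limit or range.

## Working session

There is one attempt and no reset: what is moved stays moved. The work goes in short steps, Python scripts to look and compute and a tool call to move; the robot and the scene stay as the last step left them, time stands still between calls to the robot, and variables do not carry over. Pictures are saved under pics/ and viewed, at most 14 in all, crops included, and the job is handed in when it is done.

Besides the shell and the picture viewer there is one more tool, called after "Call:" as a command line: name --argument value ..., lists and objects as JSON in quotes. jog_arm: Moves the arm, as the interface text tells. Its arguments: {"type":"object","properties":{"commands":{"type":"array","items":{"type":"object","properties":{"translation":{"type":"array","items":{"type":"number"}},"twist":{"type":"number"}}}},"gripper":{"type":"number"}},"required":["commands"]}

```bash
mkdir -p pics
cat > h.py <<'E'
import cv2,numpy as np
from plant import ctrl,read_camera,hand_in
def ray(c,uv,z):
    K=np.array(c["camera_matrix"]);R=np.array(c["rotation"]);e=np.array(c["eye"])
    d=R@np.linalg.inv(K)@np.array([uv[0],uv[1],1.0]); return e+d*(z-e[2])/d[2]
def proj(c,p):
    K=np.array(c["camera_matrix"]);R=np.array(c["rotation"]);e=np.array(c["eye"])
    q=K@(R.T@(np.array(p,float)-e)); return q[:2]/q[2]
E
python3 - <<'E'
from h import *
for n in("top","scene"):
    c=read_camera(n);cv2.imwrite(f"pics/{n}0.png",cv2.resize(c["image"][:,:,::-1],(800,600),interpolation=cv2.INTER_CUBIC))
    np.save(n+"0.npy",c,allow_pickle=True);print(n,c["eye"],np.round(c["rotation"],3).tolist(),c["camera_matrix"])
print(ctrl.observe())
E
```

```text
top [415.69994046  38.34689705 889.74912672] [-0.696, 0.713, -0.066, 0.055] [[381.41369722   0.         255.54298747]
 [  0.         381.41369722 197.60297303]
 [  0.           0.           1.        ]]
scene [943.94243884 570.84047115 503.37901868] [0.283, 0.836, -0.448, -0.144] [[366.48377959   0.         253.88204886]
 [  0.         366.48377959 193.28419658]
 [  0.           0.           1.        ]]
{'time_s': 0.1, 'qpos': array([ 1.19889449e+00,  8.79089123e-02,  1.37213195e+00,  4.21337401e-05,
        1.68359953e+00, -1.03089130e-01]), 'qvel': array([ 0.0002508 , -0.00154224, -0.00261909, -0.00026125, -0.00018542,
       -0.00259453]), 'effort': array([ 1.32254394e-03, -3.53013790e+01, -3.14219856e+01, -2.65991403e-04,
        7.96918437e-03, -1.10349413e-05]), 'tcp_pos': array([145.91244266, 529.87485036, 255.22629583]), 'ee_rot': array([ 1.33999645e-01,  9.90980851e-01, -9.90203511e-04, -2.61232465e-04]), 'contact_force': array([-0.53871641,  0.18022473, -0.25240148]), 'torque': array([0.01029415, 0.0114341 , 0.00792656]), 'grasp_force': 0.0, 'grip_width': 0.9976379569578941}
```

View pics/top0.png

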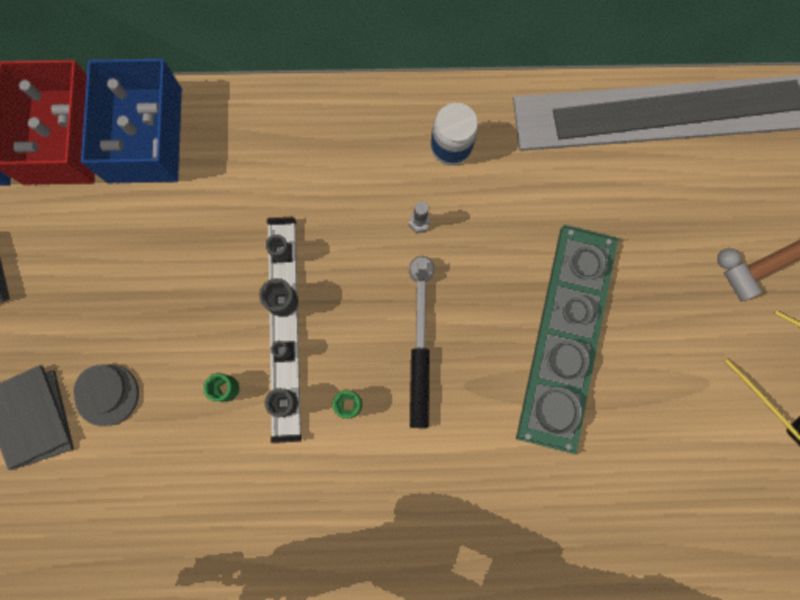

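View pics/scene0.png

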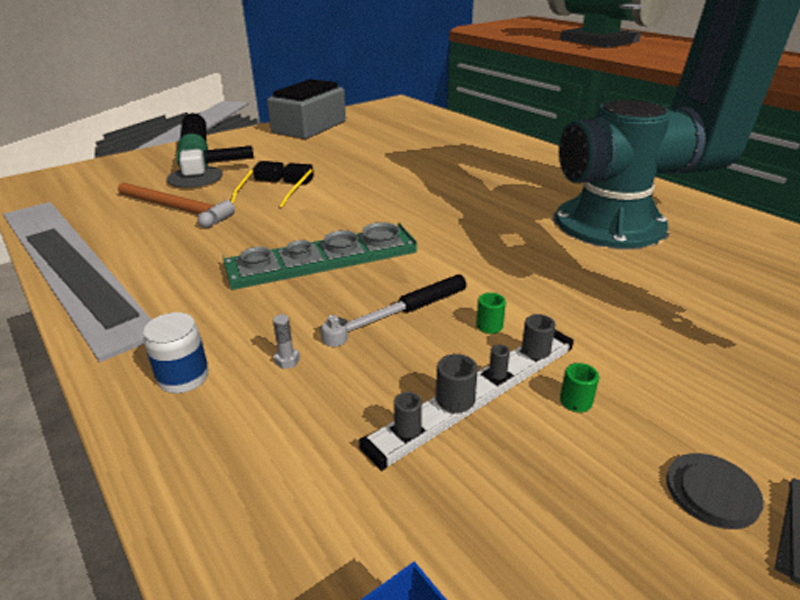

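The top view shows the rail at about x=283 with, far to near, sockets 21 (278,247), 34 (278,297), 15 (284,350) and 27 (282,403). The green look-alikes are at (220,388) and (348,404), and the cups run from (588,262) to (558,408). The camera rotation is a quaternion, so I'll fix the helper and measure.

```bash
cat > h.py <<'E'
import cv2,numpy as np
from scipy.spatial.transform import Rotation as Ro
from plant import ctrl,read_camera,hand_in
def ray(c,uv,z):
    K=c["camera_matrix"];R=Ro.from_quat(c["rotation"]).as_matrix();e=np.array(c["eye"])
    d=R@np.linalg.inv(K)@np.array([uv[0],uv[1],1.0]); return e+d*(z-e[2])/d[2]
def proj(c,p):
    K=c["camera_matrix"];R=Ro.from_quat(c["rotation"]).as_matrix();e=np.array(c["eye"])
    q=K@(R.T@(np.array(p,float)-e)); return q[:2]/q[2]
def crop(c,u0,v0,w,h,k,name):
    cv2.imwrite(name,cv2.resize(c["image"][v0:v0+h,u0:u0+w,::-1],None,fx=k,fy=k,interpolation=cv2.INTER_CUBIC))
E
python3 - <<'E'
from h import *
c=np.load("top0.npy",allow_pickle=True).item()
crop(c,120,130,110,160,3.7,"pics/a.png")
a=cv2.imread("pics/a.png");crop(c,325,135,80,160,3.7,"pics/b.png");b=cv2.imread("pics/b.png")
cv2.imwrite("pics/ab.png",np.hstack([a,b]))
hsv=cv2.cvtColor(c["image"],cv2.COLOR_RGB2HSV)
g=cv2.inRange(hsv,(45,80,40),(75,255,255));g[:100]=0
for k in cv2.findContours(g,0,1)[0]:
    if cv2.contourArea(k)>60: r=cv2.minAreaRect(k);print("green",np.round(r[0],1),np.round(r[1],1),ray(c,r[0],24).round(0))
t=c["image"]
for p in[(177,156),(181,190),(357,200),(368,143)]:print(p,hsv[p[1],p[0]])
print(ray(c,(178,140),18),ray(c,(183,281),18))
E
```

```text
green [221.8 258.2] [17.  17.7] [430. 103.  24.]
green [141.  247.5] [17. 22.] [458. 284.  24.]
green [362.9 216.4] [ 37.3 139.6] [ 516. -221.   24.]
(177, 156) [150   6  46]
(181, 190) [ 8 11 94]
(357, 200) [ 30   7 108]
(368, 143) [ 17 107 152]
[710.16948984 204.07730166  18.        ] [382.05709926 190.17091965  18.        ]
```

View pics/ab.png

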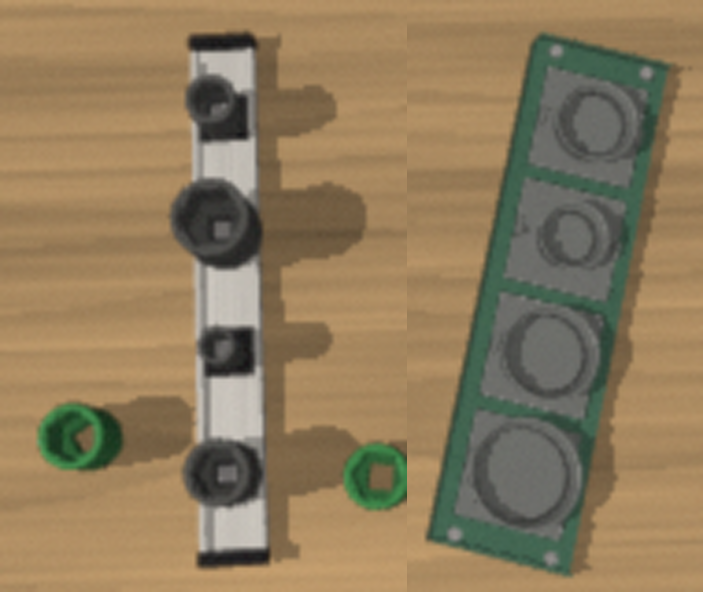

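From the crop, the rail order far to near is 21, 34, 15, 27, with tops at crop pixels (211,98), (212,220), (219,347) and (222,471). The cup order far to near is 21, 15, 27, 34, at (597,122), (575,236), (549,352) and (528,473).

Run:
```python
from h import *
c=np.load("top0.npy",allow_pickle=True).item()
A=lambda x,y:(120+x/3.7-.36,130+y/3.7-.36)
B=lambda x,y:(325+(x-407)/3.7-.36,135+y/3.7-.36)
def rack(f,pts,z):
    P=np.array([ray(c,f(*p),z)[:2] for p in pts]) # TL TR BL BR
    far=(P[0]+P[1])/2;near=(P[2]+P[3])/2;m=(far+near)/2;d=(far-near);print("len",np.linalg.norm(d),"w",np.linalg.norm(P[0]-P[1]),"ang",np.arctan2(d[1],d[0]))
    d/=np.linalg.norm(d)
    for s in(112.5,37.5,-37.5,-112.5):print("  st",(m+d*s).round(1))
rack(A,[(188,35),(255,33),(197,567),(270,563)],18)
for p,z in[((211,98),58),((212,220),68),((219,347),54),((222,471),62)]:print("sock",ray(c,A(*p),z)[:2].round(1))
rack(B,[(540,35),(670,65),(428,540),(572,572)],22)
for p in[(597,122),(575,236),(549,352),(528,473)]:print("cup",ray(c,B(*p),35)[:2].round(1))
s=np.load("scene0.npy",allow_pickle=True).item()
# scene: socket tops (800 px scale)
for p,z in[((408,401),58),((457,368),68),((500,351),54),((540,323),62)]:print("sc",ray(s,np.array(p)*.64-.18,z)[:2].round(1))
for p in[(256,256),(299,247),(341,238),(382,231)]:print("sccup",ray(s,np.array(p)*.64-.18,35)[:2].round(1))
# ratchet/bolt head
print("ratch",ray(c,np.array((421,268))*.64,40),"bolt",ray(c,np.array((421,210))*.64,72),"grip near",ray(c,np.array((420,425))*.64,20))
```

```text
len 333.9934449399493 w 42.92818052231603 ang 0.02941866650918883
  st [658.5 198.9]
  st [583.6 196.7]
  st [508.6 194.5]
  st [433.6 192.3]
sock [658.9 199.1]
sock [581.2 195.9]
sock [507.2 193.8]
sock [434.3 190. ]
len 326.85273636504206 w 84.91477589513401 ang -0.27655368577350403
  st [ 629.2 -256.4]
  st [ 557.1 -236. ]
  st [ 484.9 -215.5]
  st [ 412.8 -195. ]
cup [ 627.7 -256.9]
cup [ 555.7 -237.5]
cup [ 484.7 -216. ]
cup [ 412.6 -198. ]
sc [657.9 202.4]
sc [585.6 202.4]
sc [510.2 199.1]
sc [435.  196.6]
sccup [ 631.3 -246.7]
sccup [ 558.9 -229.8]
sccup [ 484.1 -213.1]
sccup [ 411.4 -190.2]
ratch [622.87598012  -9.53222486  40.        ] bolt [700.51406607 -10.50237203  72.        ] grip near [396.72806607  -1.72568245  20.        ]
```

Call:
jog_arm --commands '[{"translation": [0.6, -0.56, -0.17]}, {"translation": [0.6, -0.56, -0.17]}, {"translation": [0.6, -0.56, -0.17]}, {"translation": [0.6, -0.56, -0.17]}, {"translation": [0.6, -0.56, -0.17]}, {"translation": [0.6, -0.56, -0.17]}, {"translation": [0.6, -0.56, -0.17]}, {"translation": [0.6, -0.56, -0.17]}]' --gripper 50

```text
schema error: expected keys translation, twist
```

Call:
jog_arm --commands '[{"translation": [0.6, -0.55, -0.17]}, {"translation": [0.6, -0.55, -0.17]}, {"translation": [0.6, -0.55, -0.17]}, {"translation": [0.5, -0.5, -0.17]}, {"translation": [0, 0, 0]}, {"translation": [0, 0, 0]}, {"translation": [0, 0, 0]}]'

```text
schema error: expected keys translation, twist
```

Call:
jog_arm --commands '[{"translation": [0.6, -0.56, -0.17], "twist": 0}, {"translation": [0.6, -0.56, -0.17], "twist": 0}, {"translation": [0.6, -0.56, -0.17], "twist": 0}, {"translation": [0.6, -0.56, -0.17], "twist": 0}, {"translation": [0.6, -0.56, -0.17], "twist": 0}, {"translation": [0.6, -0.56, -0.17], "twist": 0}, {"translation": [0.6, -0.56, -0.17], "twist": 0}, {"translation": [0.6, -0.56, -0.17], "twist": 0}]' --gripper 50

```text
time_s: 0.9
tcp_pos: [386.8, 304.8, 187.6]
ee_rot: [0.134, 0.991, -0.0, -0.0]
contact_force: [-0.4, 1.0, 0.2]
grip_width: 0.589
grasp_force: 0.0
```

Call:
jog_arm --commands '[{"translation": [0.6, -0.55, -0.17], "twist": 0}, {"translation": [0.6, -0.55, -0.17], "twist": 0}, {"translation": [0.6, -0.55, -0.17], "twist": 0}, {"translation": [0.5, -0.5, -0.17], "twist": 0}, {"translation": [0, 0, 0], "twist": 0}, {"translation": [0, 0, 0], "twist": 0}, {"translation": [0, 0, 0], "twist": 0}]'

```text
time_s: 1.6
tcp_pos: [500.5, 199.4, 154.3]
ee_rot: [0.134, 0.991, 0.0, -0.0]
contact_force: [-0.3, -1.0, -0.8]
grip_width: 0.587
grasp_force: 0.0
```

Call:
jog_arm --commands '[{"translation": [0.15, -0.09, 0], "twist": 0}, {"translation": [0, 0, -0.5], "twist": 0}, {"translation": [0, 0, -0.5], "twist": 0}, {"translation": [0, 0, -0.4], "twist": 0}, {"translation": [0, 0, -0.3], "twist": 0}, {"translation": [0, 0, -0.26], "twist": 0}, {"translation": [0, 0, 0], "twist": 0}, {"translation": [0, 0, 0], "twist": 0}]'

```text
time_s: 2.4
tcp_pos: [508.9, 194.5, 56.8]
ee_rot: [0.134, 0.991, 0.0, 0.0]
contact_force: [1.1, -0.0, -0.1]
grip_width: 0.583
grasp_force: 0.0
```

Run:
```python
from h import *
c=read_camera("scene");crop(c,210,150,190,150,4,"pics/c1.png");c=read_camera("top");crop(c,130,130,150,150,4,"pics/c2.png")
```

```text
(no output)
```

View pics/c1.png

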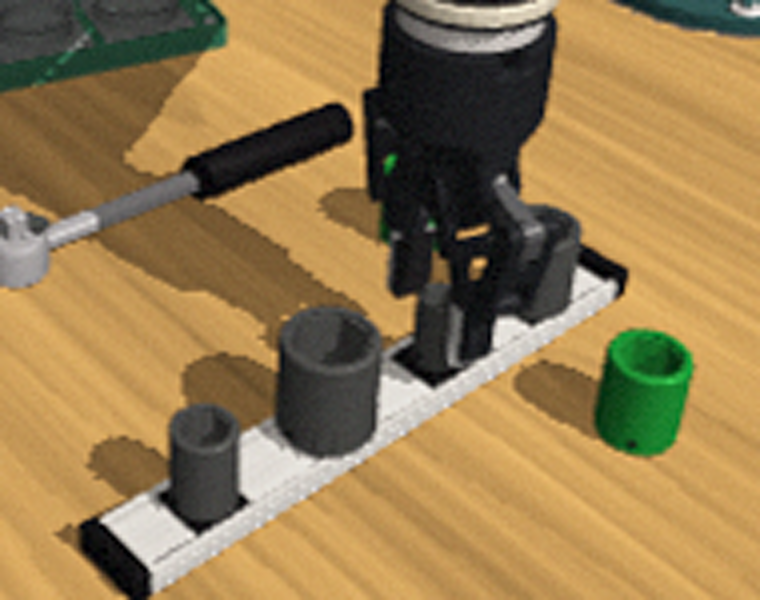

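The fingers straddle socket_15 at crop (435,330), with its neighbours clear. Next I'll grip and lift.

Call:
jog_arm --commands '[{"translation": [0, 0, 0], "twist": 0}, {"translation": [0, 0, 0], "twist": 0}, {"translation": [0, 0, 0], "twist": 0}, {"translation": [0, 0, 0], "twist": 0}, {"translation": [0, 0, 0], "twist": 0}, {"translation": [0, 0, 0], "twist": 0}, {"translation": [0, 0, 0], "twist": 0}, {"translation": [0, 0, 0], "twist": 0}]' --gripper 10

```text
time_s: 3.3
tcp_pos: [509.3, 194.6, 57.5]
ee_rot: [0.134, 0.991, 0.001, 0.001]
contact_force: [1.0, 2.0, 5.5]
grip_width: 0.237
grasp_force: 58.7
```

Call:
jog_arm --commands '[{"translation": [0, 0, 0.1], "twist": 0}, {"translation": [0, 0, 0.2], "twist": 0}, {"translation": [0, 0, 0.4], "twist": 0}, {"translation": [0, 0, 0.4], "twist": 0}, {"translation": [0, 0, 0.4], "twist": 0}, {"translation": [0, 0, 0.4], "twist": 0}, {"translation": [0, 0, 0], "twist": 0}]'

```text
time_s: 4.0
tcp_pos: [509.8, 194.2, 154.5]
ee_rot: [0.134, 0.991, 0.001, 0.002]
contact_force: [-0.2, -0.2, 0.6]
grip_width: 0.236
grasp_force: 59.2
```

Grip opening reads 20 mm on a 24 mm socket, so I'll look before going on.

```bash
cat >> h.py <<'E'
def look(name,a,b,k):  # a,b: (u,v,w,h) crops of scene/top, pasted side by side
    o=[]
    for n,(u,v,w,h) in(("scene",a),("top",b)):
        o.append(cv2.resize(read_camera(n)["image"][v:v+h,u:u+w,::-1],None,fx=k,fy=k,interpolation=cv2.INTER_CUBIC))
    cv2.imwrite(name,np.hstack(o))
E
python3 -c "
from h import *
look('pics/d.png',(210,110,130,180),(130,110,70,180),3.3)"
```

```text
(no output)
```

View pics/d.png

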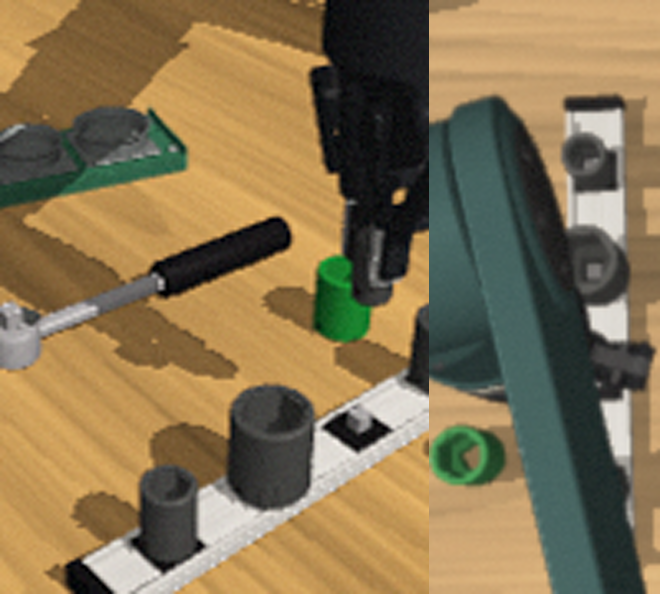

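Socket_15 is held upright with its underside at crop (372,295), and the bare stud shows at (360,418). I'll carry it to cup_15.

Call:
jog_arm --commands '[{"translation": [0.05, -0.4, 0], "twist": 0}, {"translation": [0.08, -0.78, 0], "twist": 0}, {"translation": [0.08, -0.78, 0], "twist": 0}, {"translation": [0.08, -0.78, 0], "twist": 0}, {"translation": [0.08, -0.78, 0], "twist": 0}, {"translation": [0.08, -0.78, 0], "twist": 0}, {"translation": [0.08, -0.78, 0], "twist": 0}, {"translation": [0.08, -0.78, 0], "twist": 0}]'

```text
time_s: 4.9
tcp_pos: [537.6, -100.1, 148.9]
ee_rot: [0.134, 0.991, 0.0, -0.002]
contact_force: [0.9, 1.1, 0.2]
grip_width: 0.238
grasp_force: 59.1
```

Call:
jog_arm --commands '[{"translation": [0.08, -0.78, 0], "twist": 0}, {"translation": [0.08, -0.78, 0], "twist": 0}, {"translation": [0.08, -0.78, 0], "twist": 0}, {"translation": [0.08, -0.4, 0], "twist": 0}, {"translation": [0.02, 0, 0], "twist": 0}, {"translation": [0, 0, 0], "twist": 0}, {"translation": [0, 0, 0], "twist": 0}]'

```text
time_s: 5.6
tcp_pos: [555.8, -234.1, 150.6]
ee_rot: [0.133, 0.991, 0.001, -0.001]
contact_force: [0.8, -0.1, -1.4]
grip_width: 0.233
grasp_force: 59.2
```

Call:
jog_arm --commands '[{"translation": [0.02, -0.03, -0.3], "twist": 0}, {"translation": [0, 0, -0.4], "twist": 0}, {"translation": [0, 0, -0.4], "twist": 0}, {"translation": [0, 0, -0.24], "twist": 0}, {"translation": [0, 0, 0], "twist": 0}, {"translation": [0, 0, 0], "twist": 0}]'

```text
time_s: 6.2
tcp_pos: [557.2, -236.9, 84.3]
ee_rot: [0.134, 0.991, 0.0, -0.0]
contact_force: [0.2, -0.1, -0.9]
grip_width: 0.233
grasp_force: 59.2
```

```bash
python3 -c "
from h import *
look('pics/e.png',(125,100,160,100),(310,130,90,100),3.1)"
```

```text
(no output)
```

View pics/e.png

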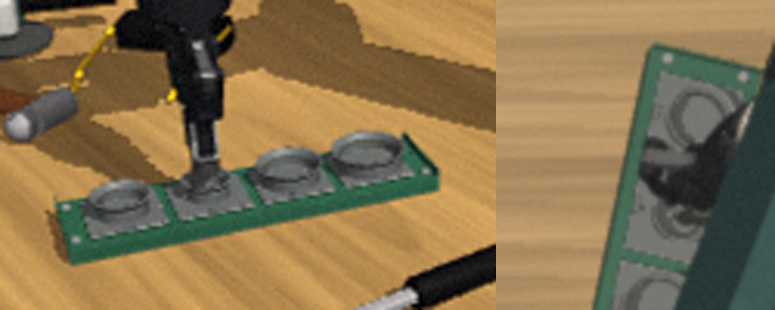

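The socket is centred over cup_15 at crop (205,175), so I'll lower it gently.

Call:
jog_arm --commands '[{"translation": [0, 0.02, -0.15], "twist": 0}, {"translation": [0, 0, -0.12], "twist": 0}, {"translation": [0, 0, -0.06], "twist": 0}, {"translation": [0, 0, -0.04], "twist": 0}, {"translation": [0, 0, 0], "twist": 0}, {"translation": [0, 0, 0], "twist": 0}]'

```text
time_s: 6.9
tcp_pos: [557.1, -236.3, 65.9]
ee_rot: [0.134, 0.991, 0.0, 0.0]
contact_force: [0.1, -0.8, -1.1]
grip_width: 0.232
grasp_force: 59.2
```

Call:
jog_arm --commands '[{"translation": [0, 0, -0.02], "twist": 0}, {"translation": [0, 0, -0.02], "twist": 0}, {"translation": [0, 0, 0], "twist": 0}, {"translation": [0, 0, 0], "twist": 0}]'

```text
time_s: 7.3
tcp_pos: [557.1, -236.2, 63.9]
ee_rot: [0.134, 0.991, 0.0, 0.0]
contact_force: [-0.5, -1.0, -1.0]
grip_width: 0.236
grasp_force: 59.2
```

Call:
jog_arm --commands '[{"translation": [0, 0, -0.01], "twist": 0}, {"translation": [0, 0, -0.01], "twist": 0}, {"translation": [0, 0, 0], "twist": 0}, {"translation": [0, 0, 0], "twist": 0}]'

```text
time_s: 7.7
tcp_pos: [557.3, -236.3, 63.5]
ee_rot: [0.134, 0.991, -0.0, 0.0]
contact_force: [-2.1, 0.9, 3.2]
grip_width: 0.237
grasp_force: 59.6
```

Contact is at the expected height, so release and lift.

Call:
jog_arm --commands '[{"translation": [0, 0, 0], "twist": 0}, {"translation": [0, 0, 0], "twist": 0}, {"translation": [0, 0, 0], "twist": 0}, {"translation": [0, 0, 0], "twist": 0}, {"translation": [0, 0, 0], "twist": 0}, {"translation": [0, 0, 0], "twist": 0}]' --gripper 42

```text
time_s: 8.3
tcp_pos: [557.0, -236.2, 62.7]
ee_rot: [0.134, 0.991, 0.0, -0.0]
contact_force: [-0.0, -0.2, -0.2]
grip_width: 0.487
grasp_force: 0.0
```

Call:
jog_arm --commands '[{"translation": [0, 0, 0.1], "twist": 0}, {"translation": [0, 0, 0.4], "twist": 0}, {"translation": [0, 0, 0.5], "twist": 0}, {"translation": [0, 0, 0.5], "twist": 0}, {"translation": [0, 0, 0.4], "twist": 0}, {"translation": [0, 0, 0], "twist": 0}, {"translation": [0, 0, 0], "twist": 0}]'

```text
time_s: 9.0
tcp_pos: [557.1, -236.3, 158.1]
ee_rot: [0.134, 0.991, -0.0, 0.0]
contact_force: [-0.4, 0.4, 0.3]
grip_width: 0.486
grasp_force: 0.0
```

Call:
jog_arm --commands '[{"translation": [0.1, 0.4, 0], "twist": 0}, {"translation": [0.18, 0.78, 0], "twist": 0}, {"translation": [0.18, 0.78, 0], "twist": 0}, {"translation": [0.18, 0.78, 0], "twist": 0}, {"translation": [0.18, 0.78, 0], "twist": 0}, {"translation": [0.18, 0.78, 0], "twist": 0}, {"translation": [0.18, 0.78, 0], "twist": 0}, {"translation": [0.18, 0.78, 0], "twist": 0}]' --gripper 56

```text
time_s: 9.8
tcp_pos: [624.1, 58.4, 155.3]
ee_rot: [0.134, 0.991, -0.0, -0.002]
contact_force: [0.8, -0.9, -1.2]
grip_width: 0.656
grasp_force: 0.0
```

Call:
jog_arm --commands '[{"translation": [0.18, 0.78, 0], "twist": 0}, {"translation": [0.18, 0.78, 0], "twist": 0}, {"translation": [0.18, 0.78, 0], "twist": 0}, {"translation": [0.1, 0.4, 0], "twist": 0}, {"translation": [0, 0, 0], "twist": 0}, {"translation": [0, 0, 0], "twist": 0}, {"translation": [0, 0, 0], "twist": 0}]'

```text
time_s: 10.5
tcp_pos: [656.6, 192.5, 156.6]
ee_rot: [0.135, 0.991, -0.001, -0.001]
contact_force: [-0.3, -1.3, 0.1]
grip_width: 0.652
grasp_force: 0.0
```

```bash
python3 -c "
from h import *
look('pics/f.png',(125,110,160,120),(310,130,90,120),3.1)"
```

```text
(no output)
```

View pics/f.png

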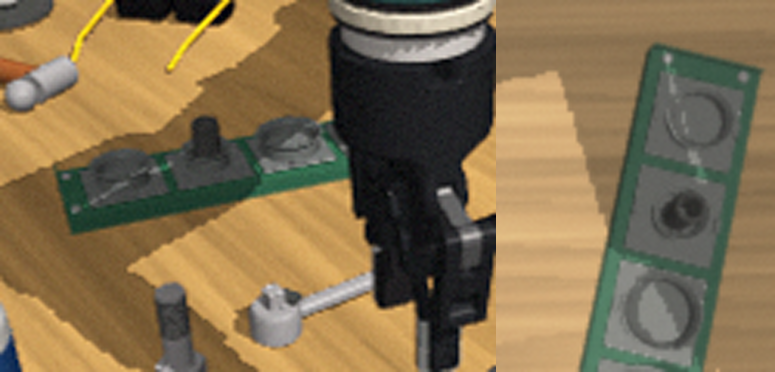

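Socket_15 stands upright in its cup (205,140). Socket_21 is next.

Call:
jog_arm --commands '[{"translation": [0.04, 0.14, 0], "twist": 0}, {"translation": [0, 0, -0.4], "twist": 0}, {"translation": [0, 0, -0.4], "twist": 0}, {"translation": [0, 0, -0.4], "twist": 0}, {"translation": [0, 0, -0.4], "twist": 0}, {"translation": [0, 0, -0.35], "twist": 0}, {"translation": [0, 0, 0], "twist": 0}, {"translation": [0, 0, 0], "twist": 0}]'

```text
time_s: 11.4
tcp_pos: [659.1, 200.6, 60.5]
ee_rot: [0.134, 0.991, 0.0, -0.0]
contact_force: [0.2, -0.1, 0.4]
grip_width: 0.658
grasp_force: 0.0
```

Call:
jog_arm --commands '[{"translation": [0, 0, 0], "twist": 0}, {"translation": [0, 0, 0], "twist": 0}, {"translation": [0, 0, 0], "twist": 0}, {"translation": [0, 0, 0], "twist": 0}, {"translation": [0, 0, 0], "twist": 0}, {"translation": [0, 0, 0], "twist": 0}, {"translation": [0, 0, 0], "twist": 0}, {"translation": [0, 0, 0], "twist": 0}]' --gripper 18

```text
time_s: 12.2
tcp_pos: [660.2, 201.0, 62.7]
ee_rot: [0.134, 0.991, 0.001, 0.002]
contact_force: [-0.5, -0.9, 6.0]
grip_width: 0.333
grasp_force: 59.2
```

Call:
jog_arm --commands '[{"translation": [0, 0, 0.1], "twist": 0}, {"translation": [0, 0, 0.2], "twist": 0}, {"translation": [0, 0, 0.4], "twist": 0}, {"translation": [0, 0, 0.4], "twist": 0}, {"translation": [0, 0, 0.4], "twist": 0}, {"translation": [0, 0, 0.4], "twist": 0}, {"translation": [0, 0, 0], "twist": 0}]'

```text
time_s: 12.9
tcp_pos: [660.7, 201.2, 159.7]
ee_rot: [0.134, 0.991, 0.001, 0.003]
contact_force: [0.5, 0.6, 0.4]
grip_width: 0.332
grasp_force: 59.4
```

Call:
jog_arm --commands '[{"translation": [-0.03, -0.4, 0], "twist": 0}, {"translation": [-0.05, -0.78, 0], "twist": 0}, {"translation": [-0.05, -0.78, 0], "twist": 0}, {"translation": [-0.05, -0.78, 0], "twist": 0}, {"translation": [-0.05, -0.78, 0], "twist": 0}, {"translation": [-0.05, -0.78, 0], "twist": 0}, {"translation": [-0.05, -0.78, 0], "twist": 0}, {"translation": [-0.05, -0.78, 0], "twist": 0}]'

```text
time_s: 13.7
tcp_pos: [638.2, -94.6, 153.1]
ee_rot: [0.134, 0.991, -0.0, -0.002]
contact_force: [1.2, 0.3, -1.4]
grip_width: 0.329
grasp_force: 59.4
```

Call:
jog_arm --commands '[{"translation": [-0.05, -0.78, 0], "twist": 0}, {"translation": [-0.05, -0.78, 0], "twist": 0}, {"translation": [-0.05, -0.78, 0], "twist": 0}, {"translation": [-0.04, -0.7, 0], "twist": 0}, {"translation": [-0.03, -0.2, 0], "twist": 0}, {"translation": [0, 0, 0], "twist": 0}, {"translation": [0, 0, 0], "twist": 0}]'

```text
time_s: 14.4
tcp_pos: [628.4, -253.5, 154.1]
ee_rot: [0.134, 0.991, 0.001, -0.001]
contact_force: [-0.3, 0.2, -1.2]
grip_width: 0.33
grasp_force: 59.4
```

Call:
jog_arm --commands '[{"translation": [0, -0.04, -0.3], "twist": 0}, {"translation": [0, 0, -0.4], "twist": 0}, {"translation": [0, 0, -0.4], "twist": 0}, {"translation": [0, 0, -0.26], "twist": 0}, {"translation": [0, 0, -0.12], "twist": 0}, {"translation": [0, 0, -0.1], "twist": 0}, {"translation": [0, 0, 0], "twist": 0}, {"translation": [0, 0, 0], "twist": 0}]'

```text
time_s: 15.2
tcp_pos: [629.6, -256.4, 77.4]
ee_rot: [0.134, 0.991, -0.0, 0.001]
contact_force: [0.4, 0.5, -1.4]
grip_width: 0.326
grasp_force: 59.4
```

Call:
jog_arm --commands '[{"translation": [0, 0, -0.04], "twist": 0}, {"translation": [0, 0, -0.02], "twist": 0}, {"translation": [0, 0, -0.02], "twist": 0}, {"translation": [0, 0, 0], "twist": 0}, {"translation": [0, 0, 0], "twist": 0}]'

```text
time_s: 15.7
tcp_pos: [629.0, -256.3, 72.3]
ee_rot: [0.134, 0.991, 0.0, -0.0]
contact_force: [0.3, -0.1, -0.9]
grip_width: 0.331
grasp_force: 59.4
```

Call:
jog_arm --commands '[{"translation": [0, 0, -0.03], "twist": 0}, {"translation": [0, 0, -0.02], "twist": 0}, {"translation": [0, 0, 0], "twist": 0}, {"translation": [0, 0, 0], "twist": 0}]'

```text
time_s: 16.1
tcp_pos: [629.0, -256.2, 69.7]
ee_rot: [0.134, 0.991, 0.0, -0.0]
contact_force: [-0.3, -0.2, -0.9]
grip_width: 0.331
grasp_force: 59.4
```

Call:
jog_arm --commands '[{"translation": [0, 0, -0.02], "twist": 0}, {"translation": [0, 0, -0.01], "twist": 0}, {"translation": [0, 0, 0], "twist": 0}, {"translation": [0, 0, 0], "twist": 0}]'

```text
time_s: 16.5
tcp_pos: [629.3, -256.3, 68.8]
ee_rot: [0.134, 0.991, -0.0, 0.0]
contact_force: [-0.1, -0.3, 1.1]
grip_width: 0.327
grasp_force: 59.7
```

Call:
jog_arm --commands '[{"translation": [0, 0, 0], "twist": 0}, {"translation": [0, 0, 0], "twist": 0}, {"translation": [0, 0, 0], "twist": 0}, {"translation": [0, 0, 0], "twist": 0}, {"translation": [0, 0, 0], "twist": 0}, {"translation": [0, 0, 0], "twist": 0}]' --gripper 50

```text
time_s: 17.1
tcp_pos: [629.1, -256.3, 68.4]
ee_rot: [0.134, 0.991, 0.0, 0.0]
contact_force: [-0.9, 0.4, -0.1]
grip_width: 0.588
grasp_force: 0.0
```

Call:
jog_arm --commands '[{"translation": [0, 0, 0.1], "twist": 0}, {"translation": [0, 0, 0.4], "twist": 0}, {"translation": [0, 0, 0.5], "twist": 0}, {"translation": [0, 0, 0.5], "twist": 0}, {"translation": [0, 0, 0.3], "twist": 0}, {"translation": [0, 0, 0], "twist": 0}, {"translation": [0, 0, 0], "twist": 0}]'

```text
time_s: 17.8
tcp_pos: [628.9, -256.2, 158.0]
ee_rot: [0.134, 0.991, 0.0, -0.0]
contact_force: [0.1, -0.5, -0.2]
grip_width: 0.583
grasp_force: 0.0
```

Call:
jog_arm --commands '[{"translation": [-0.2, 0.4, 0], "twist": 0}, {"translation": [-0.3, 0.69, 0], "twist": 0}, {"translation": [-0.3, 0.69, 0], "twist": 0}, {"translation": [-0.3, 0.69, 0], "twist": 0}, {"translation": [-0.3, 0.69, 0], "twist": 0}, {"translation": [-0.3, 0.69, 0], "twist": 0}, {"translation": [-0.3, 0.69, 0], "twist": 0}, {"translation": [-0.3, 0.69, 0], "twist": 0}]' --gripper 62

```text
time_s: 18.6
tcp_pos: [512.1, 6.7, 156.0]
ee_rot: [0.134, 0.991, 0.0, -0.002]
contact_force: [0.9, 1.0, -0.7]
grip_width: 0.727
grasp_force: 0.0
```

Call:
jog_arm --commands '[{"translation": [-0.3, 0.69, 0], "twist": 0}, {"translation": [-0.3, 0.69, 0], "twist": 0}, {"translation": [-0.3, 0.69, 0], "twist": 0}, {"translation": [-0.3, 0.69, 0], "twist": 0}, {"translation": [-0.2, 0.6, 0], "twist": 0}, {"translation": [0, 0.2, 0], "twist": 0}, {"translation": [0, 0, 0], "twist": 0}, {"translation": [0, 0, 0], "twist": 0}]'

```text
time_s: 19.4
tcp_pos: [444.0, 182.5, 157.3]
ee_rot: [0.134, 0.991, -0.001, -0.001]
contact_force: [-0.3, 0.9, 0.1]
grip_width: 0.731
grasp_force: 0.0
```

```bash
python3 -c "
from h import *
look('pics/g.png',(125,110,250,140),(310,130,90,140),2.3)"
```

```text
(no output)
```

View pics/g.png

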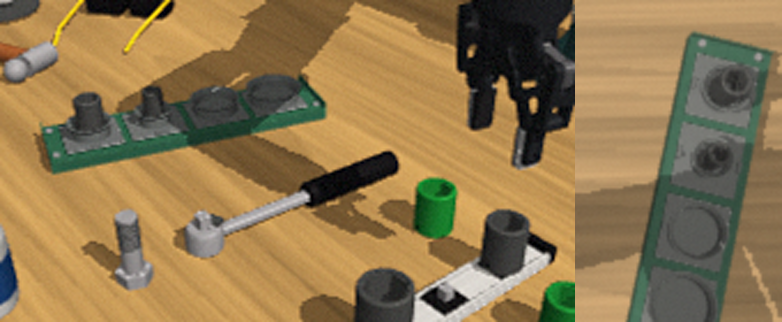

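Sockets 21 and 15 stand upright in their cups at (88,110) and (152,103). Socket_27 is next.

Call:
jog_arm --commands '[{"translation": [-0.2, 0.18, 0], "twist": 0}, {"translation": [0, 0, -0.3], "twist": 0}, {"translation": [0, 0, -0.4], "twist": 0}, {"translation": [0, 0, -0.4], "twist": 0}, {"translation": [0, 0, -0.4], "twist": 0}, {"translation": [0, 0, -0.43], "twist": 0}, {"translation": [0, 0, 0], "twist": 0}, {"translation": [0, 0, 0], "twist": 0}]'

```text
time_s: 20.3
tcp_pos: [433.8, 192.1, 62.0]
ee_rot: [0.134, 0.991, -0.0, -0.0]
contact_force: [-0.7, -0.5, 0.2]
grip_width: 0.724
grasp_force: 0.0
```

Call:
jog_arm --commands '[{"translation": [0, 0, 0], "twist": 0}, {"translation": [0, 0, 0], "twist": 0}, {"translation": [0, 0, 0], "twist": 0}, {"translation": [0, 0, 0], "twist": 0}, {"translation": [0, 0, 0], "twist": 0}, {"translation": [0, 0, 0], "twist": 0}, {"translation": [0, 0, 0], "twist": 0}, {"translation": [0, 0, 0], "twist": 0}]' --gripper 25

```text
time_s: 21.1
tcp_pos: [435.2, 192.7, 63.7]
ee_rot: [0.134, 0.991, 0.001, 0.002]
contact_force: [-0.8, 1.0, 6.2]
grip_width: 0.42
grasp_force: 60.3
```

Call:
jog_arm --commands '[{"translation": [0, 0, 0.1], "twist": 0}, {"translation": [0, 0, 0.2], "twist": 0}, {"translation": [0, 0, 0.4], "twist": 0}, {"translation": [0, 0, 0.4], "twist": 0}, {"translation": [0, 0, 0.4], "twist": 0}, {"translation": [0, 0, 0.4], "twist": 0}, {"translation": [0, 0, 0], "twist": 0}]'

```text
time_s: 21.8
tcp_pos: [435.6, 192.7, 160.1]
ee_rot: [0.134, 0.991, 0.001, 0.003]
contact_force: [0.8, 0.6, -2.6]
grip_width: 0.417
grasp_force: 60.8
```

Call:
jog_arm --commands '[{"translation": [0.09, -0.4, 0], "twist": 0}, {"translation": [0.09, -0.7, 0], "twist": 0}, {"translation": [0.09, -0.7, 0], "twist": 0}, {"translation": [0.09, -0.7, 0], "twist": 0}, {"translation": [0.09, -0.7, 0], "twist": 0}, {"translation": [0.09, -0.7, 0], "twist": 0}, {"translation": [0.09, -0.7, 0], "twist": 0}, {"translation": [0.09, -0.7, 0], "twist": 0}]'

```text
time_s: 22.6
tcp_pos: [469.1, -73.9, 155.3]
ee_rot: [0.134, 0.991, 0.0, -0.001]
contact_force: [0.8, 0.2, -2.9]
grip_width: 0.42
grasp_force: 60.8
```

Call:
jog_arm --commands '[{"translation": [0.09, -0.7, 0], "twist": 0}, {"translation": [0.09, -0.7, 0], "twist": 0}, {"translation": [0.08, -0.7, 0], "twist": 0}, {"translation": [0, -0.5, 0], "twist": 0}, {"translation": [0, -0.26, 0], "twist": 0}, {"translation": [0, 0, 0], "twist": 0}, {"translation": [0, 0, 0], "twist": 0}, {"translation": [0, 0, 0], "twist": 0}]'

```text
time_s: 23.4
tcp_pos: [483.0, -214.3, 156.5]
ee_rot: [0.133, 0.991, 0.001, -0.0]
contact_force: [-0.2, 0.1, -3.5]
grip_width: 0.416
grasp_force: 60.9
```

Call:
jog_arm --commands '[{"translation": [0.03, -0.02, -0.3], "twist": 0}, {"translation": [0, 0, -0.4], "twist": 0}, {"translation": [0, 0, -0.4], "twist": 0}, {"translation": [0, 0, -0.26], "twist": 0}, {"translation": [0, 0, -0.14], "twist": 0}, {"translation": [0, 0, -0.1], "twist": 0}, {"translation": [0, 0, 0], "twist": 0}, {"translation": [0, 0, 0], "twist": 0}]'

```text
time_s: 24.2
tcp_pos: [485.1, -217.0, 77.7]
ee_rot: [0.134, 0.991, -0.0, 0.001]
contact_force: [0.5, -0.8, -3.2]
grip_width: 0.417
grasp_force: 60.8
```

Call:
jog_arm --commands '[{"translation": [0, 0, -0.04], "twist": 0}, {"translation": [0, 0, -0.02], "twist": 0}, {"translation": [0, 0, -0.02], "twist": 0}, {"translation": [0, 0, 0], "twist": 0}, {"translation": [0, 0, 0], "twist": 0}]'

```text
time_s: 24.7
tcp_pos: [484.6, -216.8, 72.9]
ee_rot: [0.134, 0.991, 0.0, 0.0]
contact_force: [0.3, -0.1, -1.5]
grip_width: 0.418
grasp_force: 60.8
```

Call:
jog_arm --commands '[{"translation": [0, 0.01, -0.03], "twist": 0}, {"translation": [0, 0, -0.02], "twist": 0}, {"translation": [0, 0, 0], "twist": 0}, {"translation": [0, 0, 0], "twist": 0}]'

```text
time_s: 25.1
tcp_pos: [484.5, -216.2, 70.3]
ee_rot: [0.134, 0.991, 0.0, -0.0]
contact_force: [-1.1, 0.4, -2.5]
grip_width: 0.416
grasp_force: 60.8
```

Call:
jog_arm --commands '[{"translation": [0, 0, -0.02], "twist": 0}, {"translation": [0, 0, 0], "twist": 0}, {"translation": [0, 0, 0], "twist": 0}]'

```text
time_s: 25.4
tcp_pos: [484.7, -216.3, 69.9]
ee_rot: [0.134, 0.991, -0.0, 0.0]
contact_force: [-1.1, 1.3, -0.2]
grip_width: 0.419
grasp_force: 61.1
```

Call:
jog_arm --commands '[{"translation": [0, 0, -0.01], "twist": 0}, {"translation": [0, 0, 0], "twist": 0}, {"translation": [0, 0, 0], "twist": 0}]'

```text
time_s: 25.7
tcp_pos: [484.8, -216.3, 69.8]
ee_rot: [0.134, 0.991, -0.0, 0.0]
contact_force: [-2.2, 2.1, 5.6]
grip_width: 0.418
grasp_force: 61.8
```

Call:
jog_arm --commands '[{"translation": [0, 0, 0], "twist": 0}, {"translation": [0, 0, 0], "twist": 0}, {"translation": [0, 0, 0], "twist": 0}, {"translation": [0, 0, 0], "twist": 0}, {"translation": [0, 0, 0], "twist": 0}, {"translation": [0, 0, 0], "twist": 0}]' --gripper 58

```text
time_s: 26.3
tcp_pos: [484.6, -216.3, 68.7]
ee_rot: [0.134, 0.991, 0.0, -0.0]
contact_force: [-0.3, -0.2, -0.4]
grip_width: 0.681
grasp_force: 0.0
```

Call:
jog_arm --commands '[{"translation": [0, 0, 0.1], "twist": 0}, {"translation": [0, 0, 0.4], "twist": 0}, {"translation": [0, 0, 0.5], "twist": 0}, {"translation": [0, 0, 0.5], "twist": 0}, {"translation": [0, 0, 0.3], "twist": 0}, {"translation": [0, 0, 0], "twist": 0}, {"translation": [0, 0, 0], "twist": 0}]'

```text
time_s: 27.0
tcp_pos: [484.4, -216.1, 158.4]
ee_rot: [0.134, 0.991, 0.0, -0.0]
contact_force: [0.1, 0.4, -1.3]
grip_width: 0.681
grasp_force: 0.0
```

Call:
jog_arm --commands '[{"translation": [0.18, 0.4, 0], "twist": 0}, {"translation": [0.18, 0.7, 0], "twist": 0}, {"translation": [0.18, 0.7, 0], "twist": 0}, {"translation": [0.18, 0.7, 0], "twist": 0}, {"translation": [0.18, 0.7, 0], "twist": 0}, {"translation": [0.18, 0.7, 0], "twist": 0}, {"translation": [0.18, 0.7, 0], "twist": 0}, {"translation": [0.18, 0.7, 0], "twist": 0}]' --gripper 70

```text
time_s: 27.8
tcp_pos: [555.6, 50.2, 156.4]
ee_rot: [0.134, 0.991, -0.0, -0.002]
contact_force: [0.3, 0.2, -0.0]
grip_width: 0.821
grasp_force: 0.0
```

Call:
jog_arm --commands '[{"translation": [0.18, 0.7, 0], "twist": 0}, {"translation": [0.18, 0.7, 0], "twist": 0}, {"translation": [0.1, 0.7, 0], "twist": 0}, {"translation": [0, 0.5, 0], "twist": 0}, {"translation": [0, 0.3, 0], "twist": 0}, {"translation": [0, 0, 0], "twist": 0}, {"translation": [0, 0, 0], "twist": 0}]'

```text
time_s: 28.5
tcp_pos: [579.2, 192.9, 157.8]
ee_rot: [0.134, 0.991, -0.001, -0.001]
contact_force: [0.6, -0.1, 0.2]
grip_width: 0.822
grasp_force: 0.0
```

```bash
python3 -c "
from h import *
look('pics/i.png',(125,110,250,160),(310,130,90,160),2.3)"
```

```text
(no output)
```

View pics/i.png

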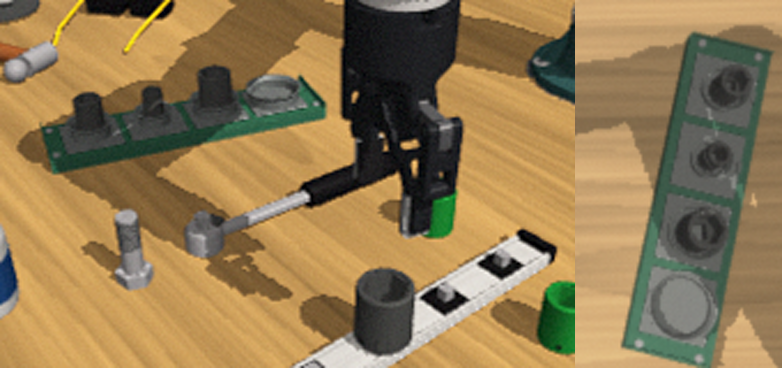

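Three sockets stand in their cups, at (88,110), (152,103) and (214,90). The last is socket_34.

Call:
jog_arm --commands '[{"translation": [0.07, 0.08, 0], "twist": 0}, {"translation": [0, 0, -0.3], "twist": 0}, {"translation": [0, 0, -0.4], "twist": 0}, {"translation": [0, 0, -0.4], "twist": 0}, {"translation": [0, 0, -0.4], "twist": 0}, {"translation": [0, 0, -0.4], "twist": 0}, {"translation": [0, 0, 0], "twist": 0}, {"translation": [0, 0, 0], "twist": 0}]'

```text
time_s: 29.4
tcp_pos: [582.6, 197.4, 62.9]
ee_rot: [0.134, 0.991, -0.0, -0.001]
contact_force: [0.3, -0.5, 0.6]
grip_width: 0.816
grasp_force: 0.0
```

Call:
jog_arm --commands '[{"translation": [0, 0, 0], "twist": 0}, {"translation": [0, 0, 0], "twist": 0}, {"translation": [0, 0, 0], "twist": 0}, {"translation": [0, 0, 0], "twist": 0}, {"translation": [0, 0, 0], "twist": 0}, {"translation": [0, 0, 0], "twist": 0}, {"translation": [0, 0, 0], "twist": 0}, {"translation": [0, 0, 0], "twist": 0}]' --gripper 32

```text
time_s: 30.2
tcp_pos: [584.3, 197.9, 65.6]
ee_rot: [0.134, 0.991, 0.001, 0.002]
contact_force: [1.3, -0.7, 5.4]
grip_width: 0.513
grasp_force: 61.8
```

Call:
jog_arm --commands '[{"translation": [0, 0, 0.1], "twist": 0}, {"translation": [0, 0, 0.2], "twist": 0}, {"translation": [0, 0, 0.4], "twist": 0}, {"translation": [0, 0, 0.4], "twist": 0}, {"translation": [0, 0, 0.4], "twist": 0}, {"translation": [0, 0, 0.4], "twist": 0}, {"translation": [0, 0, 0], "twist": 0}]'

```text
time_s: 30.9
tcp_pos: [584.1, 198.2, 162.2]
ee_rot: [0.134, 0.991, 0.001, 0.002]
contact_force: [1.1, 0.0, -2.5]
grip_width: 0.508
grasp_force: 62.2
```

Call:
jog_arm --commands '[{"translation": [-0.1, -0.3, 0], "twist": 0}, {"translation": [-0.25, -0.56, 0], "twist": 0}, {"translation": [-0.25, -0.56, 0], "twist": 0}, {"translation": [-0.25, -0.56, 0], "twist": 0}, {"translation": [-0.25, -0.56, 0], "twist": 0}, {"translation": [-0.25, -0.56, 0], "twist": 0}, {"translation": [-0.25, -0.56, 0], "twist": 0}, {"translation": [-0.25, -0.56, 0], "twist": 0}]'

```text
time_s: 31.7
tcp_pos: [488.0, -14.7, 156.5]
ee_rot: [0.134, 0.991, -0.0, -0.002]
contact_force: [-0.1, 0.1, -2.4]
grip_width: 0.516
grasp_force: 62.2
```

Call:
jog_arm --commands '[{"translation": [-0.25, -0.56, 0], "twist": 0}, {"translation": [-0.25, -0.56, 0], "twist": 0}, {"translation": [-0.25, -0.56, 0], "twist": 0}, {"translation": [-0.25, -0.56, 0], "twist": 0}, {"translation": [-0.25, -0.56, 0], "twist": 0}, {"translation": [-0.25, -0.56, 0], "twist": 0}, {"translation": [-0.1, -0.3, 0], "twist": 0}, {"translation": [0, 0, 0], "twist": 0}]'

```text
time_s: 32.5
tcp_pos: [408.1, -197.6, 156.8]
ee_rot: [0.136, 0.991, 0.0, -0.002]
contact_force: [-0.2, -0.6, -2.8]
grip_width: 0.509
grasp_force: 62.4
```

Call:
jog_arm --commands '[{"translation": [0, 0, 0], "twist": 0}, {"translation": [0, 0, 0], "twist": 0}]'

```text
time_s: 32.7
tcp_pos: [410.1, -195.3, 157.9]
ee_rot: [0.134, 0.991, 0.001, -0.001]
contact_force: [0.1, -0.2, -3.2]
grip_width: 0.508
grasp_force: 62.4
```

Call:
jog_arm --commands '[{"translation": [0.05, 0, -0.3], "twist": 0}, {"translation": [0, 0, -0.4], "twist": 0}, {"translation": [0, 0, -0.4], "twist": 0}, {"translation": [0, 0, -0.26], "twist": 0}, {"translation": [0, 0, -0.12], "twist": 0}, {"translation": [0, 0, -0.08], "twist": 0}, {"translation": [0, 0, 0], "twist": 0}, {"translation": [0, 0, 0], "twist": 0}]'

```text
time_s: 33.5
tcp_pos: [413.6, -196.5, 81.7]
ee_rot: [0.134, 0.991, -0.0, 0.001]
contact_force: [0.5, 0.4, -3.0]
grip_width: 0.515
grasp_force: 62.3
```

Call:
jog_arm --commands '[{"translation": [0, 0, -0.04], "twist": 0}, {"translation": [0, 0, -0.02], "twist": 0}, {"translation": [0, 0, -0.02], "twist": 0}, {"translation": [0, 0, 0], "twist": 0}, {"translation": [0, 0, 0], "twist": 0}]'

```text
time_s: 34.0
tcp_pos: [413.1, -196.3, 76.8]
ee_rot: [0.134, 0.991, 0.0, 0.0]
contact_force: [0.2, -0.4, -3.0]
grip_width: 0.514
grasp_force: 62.3
```

Call:
jog_arm --commands '[{"translation": [0, 0, -0.03], "twist": 0}, {"translation": [0, 0, -0.03], "twist": 0}, {"translation": [0, 0, -0.02], "twist": 0}, {"translation": [0, 0, 0], "twist": 0}, {"translation": [0, 0, 0], "twist": 0}]'

```text
time_s: 34.5
tcp_pos: [413.0, -196.2, 72.8]
ee_rot: [0.134, 0.991, 0.0, -0.0]
contact_force: [-0.4, -0.3, -2.1]
grip_width: 0.512
grasp_force: 62.3
```

Call:
jog_arm --commands '[{"translation": [0, 0, -0.02], "twist": 0}, {"translation": [0, 0, 0], "twist": 0}, {"translation": [0, 0, 0], "twist": 0}]'

```text
time_s: 34.8
tcp_pos: [413.1, -196.3, 71.9]
ee_rot: [0.134, 0.991, 0.0, 0.0]
contact_force: [0.2, 0.5, -3.0]
grip_width: 0.512
grasp_force: 62.5
```

Call:
jog_arm --commands '[{"translation": [0, 0, -0.02], "twist": 0}, {"translation": [0, 0, 0], "twist": 0}, {"translation": [0, 0, 0], "twist": 0}]'

```text
time_s: 35.1
tcp_pos: [413.1, -196.3, 71.8]
ee_rot: [0.134, 0.991, -0.0, 0.0]
contact_force: [-2.9, 2.7, 6.1]
grip_width: 0.51
grasp_force: 63.2
```

Seated. I'll release, rise and clear.

Call:
jog_arm --commands '[{"translation": [0, 0, 0], "twist": 0}, {"translation": [0, 0, 0], "twist": 0}, {"translation": [0, 0, 0], "twist": 0}, {"translation": [0, 0, 0], "twist": 0}, {"translation": [0, 0, 0], "twist": 0}, {"translation": [0, 0, 0], "twist": 0}]' --gripper 66

```text
time_s: 35.7
tcp_pos: [413.1, -196.3, 70.8]
ee_rot: [0.134, 0.991, 0.0, 0.0]
contact_force: [-0.3, -0.0, 0.2]
grip_width: 0.773
grasp_force: 0.0
```

Call:
jog_arm --commands '[{"translation": [0, 0, 0.1], "twist": 0}, {"translation": [0, 0, 0.4], "twist": 0}, {"translation": [0, 0, 0.5], "twist": 0}, {"translation": [0, 0, 0.5], "twist": 0}, {"translation": [0, 0, 0.5], "twist": 0}, {"translation": [0, 0, 0.5], "twist": 0}, {"translation": [0, 0, 0], "twist": 0}]'

```text
time_s: 36.4
tcp_pos: [415.0, -197.4, 200.6]
ee_rot: [0.134, 0.991, -0.002, 0.004]
contact_force: [0.3, -0.5, 0.6]
grip_width: 0.772
grasp_force: 0.0
```

Call:
jog_arm --commands '[{"translation": [0, 0.5, 0], "twist": 0}, {"translation": [0, 0.8, 0], "twist": 0}, {"translation": [0, 0.8, 0], "twist": 0}, {"translation": [0, 0.8, 0], "twist": 0}, {"translation": [0, 0.8, 0], "twist": 0}, {"translation": [0, 0.4, 0], "twist": 0}, {"translation": [0, 0, 0], "twist": 0}, {"translation": [0, 0, 0], "twist": 0}]'

```text
time_s: 37.2
tcp_pos: [412.8, 8.7, 195.2]
ee_rot: [0.133, 0.991, -0.0, -0.0]
contact_force: [1.5, -0.5, 0.5]
grip_width: 0.772
grasp_force: 0.0
```

```bash
python3 -c "
from h import *
look('pics/j.png',(125,110,250,160),(310,130,90,160),2.3)"
```

```text
(no output)
```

View pics/j.png

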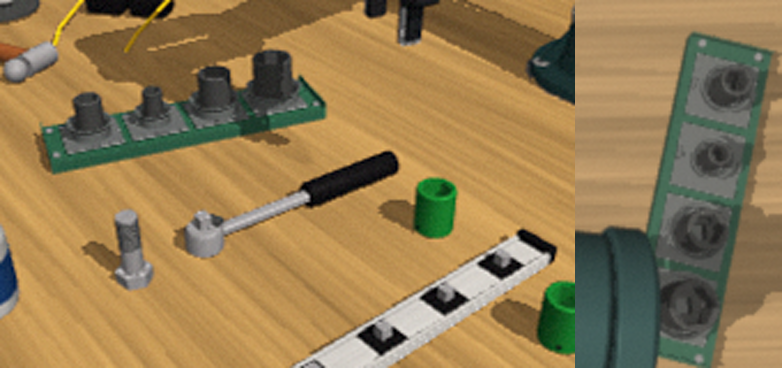

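All four sockets stand upright in their cups, and the ratchet, bolt and green sockets are untouched.

```bash
python3 -c "
from h import *
print(hand_in())"
```

```text
the job is handed in; nothing more can be done
None
```

The job is handed in: all four sockets stand upright in the cups of their own size, placed smallest to largest in about 37 s, and the last picture shows the ratchet, bolt and green look-alikes undisturbed.

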